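# Wedge the carton row tight in its carrier

## Robot

A 6-joint arm with a two-finger parallel gripper is mounted at the origin on a cart in front of the work surface, level with it; the furniture and walls round the work are solid. World frame = base frame: x ahead of the robot, y to its left, z up, the work surface at z = 0. Lengths are in mm, angles in rad, forces in N, time in s.
With the tool pointing down it reaches from about 400 to 925 mm from the base axis. Payload 12.5 kg.
Tool frame: the origin (TCP) lies between the finger pads; the fingertips stand 19 mm ahead of it and the grasp point (between the pads) is the TCP (env.tips_ahead is the distance from the TCP to the fingertips, in mm); z points along the fingers, y is the line along which they close (so a half turn about z gives the same grasp; the last joint's range is limited). The gripper opens to 95 mm and grips with 3 to 60 N. Pads are 20 mm wide; open, the fingers measure 119 mm over their backs; the gripper's body (75 mm by 180 mm) begins 59 mm behind the grasp point.
Start: joints at [1.177, 0.491, 1.559, -0, 1.092, -0.106], TCP at [177.384, 599.316, 233.661] pointing down, gripper open.
Joint ranges: [-3.1, 3.1], [-0.84, 2.19], [0.05, 2.79], [-1.13, 4.28], [0.06, 2.93], [-2.69, 2.69]. Speed limits (rad/s): [2.22, 2.22, 2.79, 3.14, 3.14, 3.14].

## Interface

Orientations are given as [roll, pitch, yaw] about the fixed x, y, z axes, in that order (R = Rz(yaw) Ry(pitch) Rx(roll)).
In Python, from cell import env gives the robot as it stands.
- The arm moves only by the shell command python3 -m crank 'ROWS'. ROWS is JSON, a list of rows, each a list of 5 numbers: the shift along the tool's x, y, z in mm, then the turn about the tool's z in degrees, then the finger opening in mm, from 0 to 95.1. In form: [[dx, dy, dz, yaw, grip], ...]. A call has 1 to 10 rows; each row is the pose to reach, as a shift and turn from the pose commanded when the call began, along the tool's axes at that moment; what a row does not reach only later rows make up. A row lasts 1/12 s, in which the tool goes at most 41.7 mm and 7.16 degrees, less where a joint would pass 70% of its speed; a pose out of reach is approached as far as the arm can. A call with a gripper value outside its range is refused whole. The fingers move at their own pace and stop on an object; the grip force is fixed at half the most. Time passes only in rows, so rows that repeat a pose let the fingers close. It gives the time, the measured TCP pose, the force, the opening and the grip force at its end, in the units of the state.
- env.state(): the state, without advancing time (a new reading comes with each control period).
- env.read_camera(name): name is "scene" or "top" or "wrist"; returns a dict with "img" (400x640x3 uint8, blue, green, red), "K" (3x3 intrinsics, pixels), "k1" (the pictures are not rectified: a ray, as slopes to the right and down, at radius r is drawn at 1 + k1 r^2 times it, then the intrinsics apply), "pose" (4x4, takes a point from camera to world coordinates). Camera axes: x right, y down, z forward; pixel columns grow to the right and rows downward; lengths in mm; the calibration is good to about 2 mm. A picture is of the moment at which its call begins. There is no depth.
- env.job_done(): hands the job in; it is judged then, once.
The state is a dict: "t": time; "joints": joint angles; "qvel": joint speeds; "tau": joint torques, N m; "eef_pos": TCP position; "tcp_rot": TCP orientation; "ft_force": force on the tool from outside, world axes, zero at the start; "moment": the same for the moment, N m; "opening": opening from 0.0 (shut) to 1.0 (fully open); "grip_force": force on a finger pad.
Only numpy, scipy, OpenCV 4.12 (cv2) and the standard library are available. Lean on these libraries where they do the work, as an engineer would, in place of code of your own. Each camera call takes 0.05 s, during which the arm holds its last target. There are 200 camera calls.

## Task

Three film cartons stand loose in the grey carrier in front of you. Take the thick orange wedge and push it firmly straight down, narrow end first, into the gap between the blue sliding plate and the carrier's sloped end wall, about midway across the carrier, until it goes no further and the row is locked tight; then let go. The thin white wedge is the wrong size: leave it standing where it is.

Things in the scene. Friction and masses are not known exactly. Their poses are not given: they have to be found in the camera images.
- wedge_center (a point): Centre of the loose orange wedge (0.1 kg, 90 mm tall, standing narrow end down), 45 mm above its foot. z up, y across its thickness, x along its 70 mm width. Tapered body 56 mm tall, 22 mm thick (y) at the foot, evenly to 50 mm at the top; on it a grip block 24 mm thick (y), 44 mm wide (x), from 11 to 45 mm above this point: pinch it across y.
- thin_wedge_center (a point): Centre of the thin white wedge (the wrong one), 45 mm above its foot. Same height, width, grip block and axes as the orange wedge, but its body is 18 mm thick at the foot and only 29 mm at the top. It stands on the bench beside the orange one, on either side.
- slot (a point): Middle of the wedge gap's mouth with the row tight, level with the end walls' tops, 62 mm above the bench, in the fixed tray (122 x 226 mm). z up, y along the row to the cartons, x across. Gap 108 mm wide (x); 48 mm long (y) at the mouth, 20 mm at the floor 56 mm below. Wedge goes in with axes parallel, either way round; home, its centre is 7 mm below here and it stops hard. Press with about 22 N.
- follower (a joint): Blue plate (62 mm tall) between cartons and gap, m: 0 = cartons packed tight; 0.006 to 0.009 at the start = slack: the plate stands that much nearer the end wall, so the gap is that much shorter (y) and its middle half that much towards the slot's -y. Slides with 1.5 N friction; the wedge pushes it (8 to 18 N down) and then stays by friction. Carton tops are 58 mm above the bench.
There are look-alikes about, which are no part of the job. Leave any brown or turquoise look-alike of the part that bears wedge_center alone.

How it is judged (in metres and radians):
At the end, for the whole second after the job is handed in: Orange wedge released in the gap, within 25 mm of its middle, within 10 degrees of upright, its centre 0 to 20 mm below the gap mouth (within 7 mm of fully home); blue plate within 3 mm of tight; thin white wedge within 30 mm of where it stood (value of joint follower below 0.003 m and z of wedge_center in the frame of slot between -0.02 and 0 m and horizontal distance between wedge_center and slot below 0.025 m and angle between wedge_center's own z axis and vertical below 0.175 rad and distance of thin_wedge_center from where it was at the start of the episode below 0.03 m); the robot touches nothing.
It also fails if it takes over 35 s, if anything falls off the work surface, if the arm or the gripper's body presses on something with over 40 N, if the wrist force passes 120 N, or if a joint passes its speed limit or range.

## Working session

There is one attempt and no reset: what is moved stays moved. The work goes in short steps, Python scripts to look and compute and a shell command to move; the robot and the scene stay as the last step left them, time stands still between calls to the robot, and variables do not carry over. Pictures are saved under pics/ and viewed, at most 10 in all, crops included, and the job is handed in when it is done.

```bash
mkdir -p pics; ls
cat > h.py <<'E'
import numpy as np, cv2, pickle
from cell import env
def ray(c,u,v):
    K=c["K"];d=np.array([(u-K[0,2])/K[0,0],(v-K[1,2])/K[1,1]]);s=d.copy()
    for _ in range(30): s=d/(1+c["k1"]*(s@s))
    P=c["pose"];return P[:3,3],P[:3,:3]@np.array([s[0],s[1],1.])
def onz(c,u,v,z):
    o,d=ray(c,u,v);return o+d*(z-o[2])/d[2]
def proj(c,p):
    P=c["pose"];q=P[:3,:3].T@(np.asarray(p,float)-P[:3,3]);s=q[:2]/q[2];s=s*(1+c["k1"]*(s@s))
    return c["K"][:2,:2]@s+c["K"][:2,2]
E
python3 - <<'E'
from h import *
cs={n:env.read_camera(n) for n in("scene","top","wrist")}
pickle.dump(cs,open("c0.pkl","wb"))
for n,c in cs.items(): print(n,c["pose"].round(2).tolist(),c["K"][0,0],c["k1"])
a=np.vstack([cs["top"]["img"],cs["scene"]["img"]])
cv2.imwrite("pics/top.png",cs["top"]["img"]);cv2.imwrite("pics/scene.png",cs["scene"]["img"])
s=env.state();print(s["eef_pos"],s["tcp_rot"],s["ft_force"])
E
```

```text
pics
scene [[0.88, -0.32, 0.34, 243.88], [-0.47, -0.57, 0.67, -649.36], [-0.02, -0.75, -0.66, 641.35], [0.0, 0.0, 0.0, 1.0]] 441.19318154406596 -0.10349223616782562
top [[-0.03, -1.0, 0.06, 478.56], [-1.0, 0.03, 0.0, -64.76], [-0.0, -0.06, -1.0, 920.96], [0.0, 0.0, 0.0, 1.0]] 398.01865449452725 -0.001360464044437132
wrist [[0.28, 0.92, 0.28, 96.95], [0.96, -0.27, -0.09, 622.0], [-0.0, 0.3, -0.95, 384.72], [0.0, 0.0, 0.0, 1.0]] 353.2310555081958 0.00969993724215146
[177.32745961 599.15572962 233.2236865 ] [-3.14080242e+00 -5.62649795e-05  2.85383043e+00] [-0.54646171 -0.19360495  0.27534828]
```

View pics/top.png

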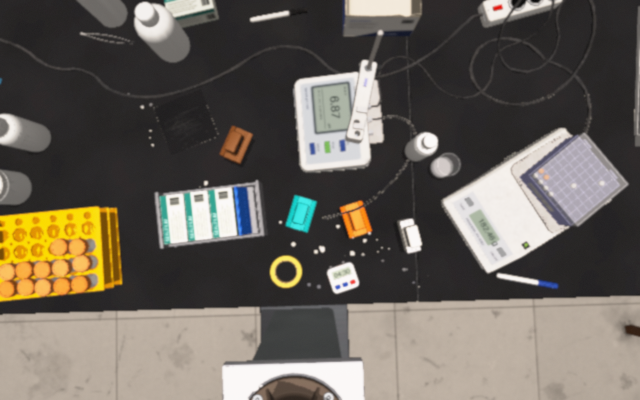

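View pics/scene.png

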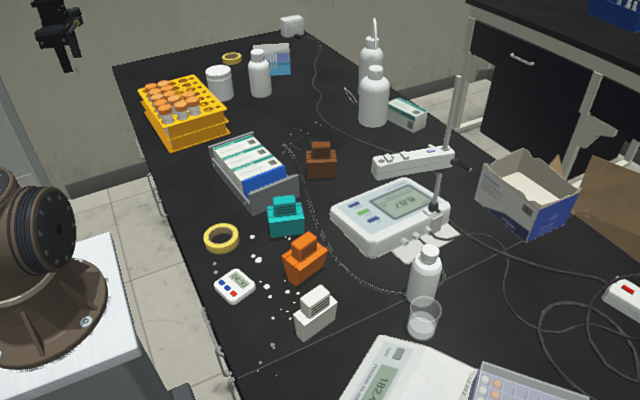

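The top view shows the orange wedge at (355,219). Its look-alikes are turquoise (301,214), brown (237,145) and the thin white wedge (410,235). Only the orange one fits the description. The carrier is at (210,214), with the blue plate and the gap at its right end (about 250,210). I'll confirm this in an enlarged crop.

Run:
```python
from h import *
cs=pickle.load(open("c0.pkl","rb"));c=cs["top"];im=c["img"]
a=cv2.resize(im[170:255,150:280],None,fx=6,fy=6,interpolation=cv2.INTER_CUBIC)[:, :780]
b=cv2.resize(im[190:260,330:430],None,fx=6,fy=6,interpolation=cv2.INTER_CUBIC)
cv2.imwrite("pics/ca.png",a);cv2.imwrite("pics/cb.png",b)
h=cv2.cvtColor(im,cv2.COLOR_BGR2HSV)
for nm,c2 in(("top",cs["top"]),):
  m=cv2.inRange(h,(5,150,90),(15,255,255));m[:, :330]=0;m[:,390:]=0
  cnt=max(cv2.findContours(m,0,2)[0],key=cv2.contourArea);print(cv2.contourArea(cnt),cv2.minAreaRect(cnt))
  q=cv2.boxPoints(cv2.minAreaRect(cnt));print([onz(c,*p,56).round(1).tolist() for p in q])
```

```text
787.0 ((355.5, 219.0000457763672), (34.46882247924805, 24.981992721557617), 71.56504821777344)
[[500.0, -112.0, 56.0], [515.6, -164.1, 56.0], [444.1, -185.1, 56.0], [428.6, -133.2, 56.0]]
```

View pics/ca.png

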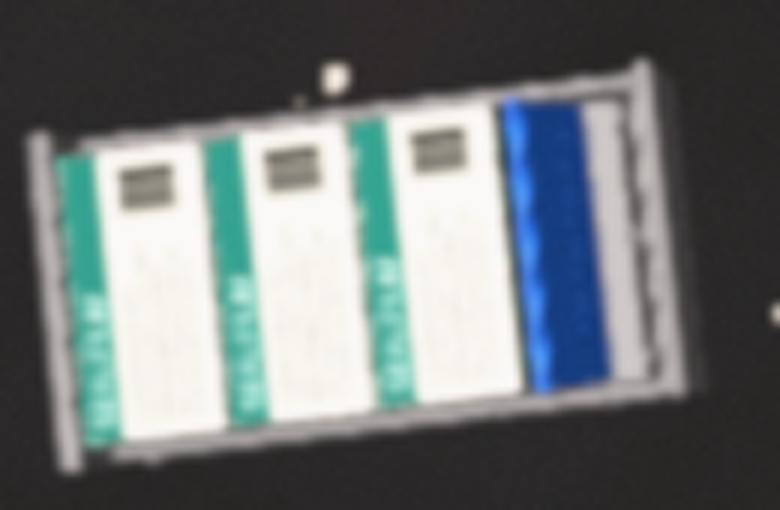

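View pics/cb.png

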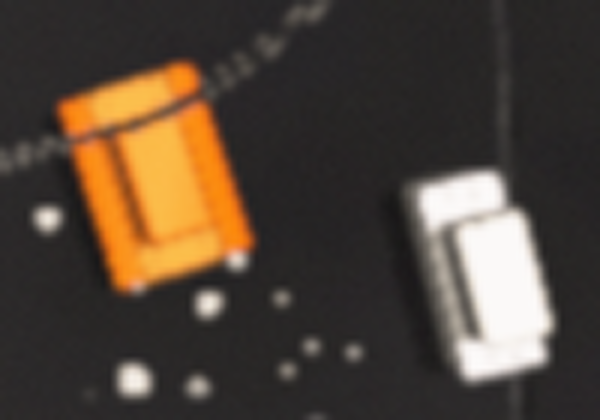

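The crops confirm it. The orange wedge has its wide body top and grip block at about (356,219) and the white wedge is at (410,235). The carrier's sloped end wall bar runs from about (256,180) to (264,235), with the plate's light-blue top edge beside it. Next I'll compute poses.

Run:
```python
from h import *
cs=pickle.load(open("c0.pkl","rb"));c=cs["top"]
f=lambda x,y,z=62:onz(c,150+(x+.5)/6-.5,170+(y+.5)/6-.5,z)
R=[f(632,65),f(665,395)];Ro=[f(652,62),f(687,392)];L=[f(28,135),f(60,472)]
P=[f(527,100),f(548,390)];T=lambda q:(q[0]+q[1])/2
for n,q in dict(R=R,Ro=Ro,L=L,P=P).items():
  d=q[0]-q[1];print(n,q[0].round(1),q[1].round(1),"len",np.linalg.norm(d).round(1),"ang",np.degrees(np.arctan2(d[1],d[0])).round(2))
ey=T(L)-T(Ro);print("len",np.linalg.norm(ey));ey/=np.linalg.norm(ey)
print("row ang",np.degrees(np.arctan2(-ey[0],ey[1])),"gap now",(T(P)-T(R))@ey)
S=T(Ro)+ey*0;print("slot by inner",T(R)+24*ey)
g=lambda x,y,z:onz(c,330+(x+.5)/6-.5,190+(y+.5)/6-.5,z)
# orange body top corners z=56
q=[g(57,100,56),g(195,62,56),g(255,245,56),g(118,292,56)]
print("orange",np.mean(q,0),[np.linalg.norm(q[i]-q[(i+1)%4]).round(1) for i in range(4)],[np.degrees(np.arctan2(*(q[a]-q[b])[[1,0]])).round(1) for a,b in((0,3),(1,2))])
q=[g(405,182,56),g(500,170,56),g(548,362,56),g(462,382,56)];print("white",np.mean(q,0))
s=cs["scene"]
m=cv2.inRange(cv2.cvtColor(s["img"],cv2.COLOR_BGR2HSV),(5,150,90),(18,255,255))
v,u=np.nonzero(m[230:290,275:335]);u+=275;v+=230;i=v<v.min()+12
print("scene orange block top row",v.min(),u[i].mean(), "proj of block top",proj(s,[472,-148.5,90]),proj(s,[472,-148.5,0]), v.max())
```

```text
R [562.   66.7  62. ] [443.   57.5  62. ] len 119.4 ang 4.44
Ro [562.9  59.5  62. ] [443.9  49.6  62. ] len 119.5 ang 4.76
L [543.3 285.2  62. ] [422.1 274.6  62. ] len 121.7 ang 4.97
P [550.5 104.9  62. ] [446.1  99.4  62. ] len 104.6 ang 3.03
len 226.30364804148817
row ang 5.236543645866462 gap now 40.242374230333816
slot by inner [500.33026347  86.01646426  62.        ]
orange [ 472.6950978  -148.91477863   56.        ] [np.float64(51.9), np.float64(69.4), np.float64(52.3), np.float64(72.6)] [np.float64(15.7), np.float64(16.1)]
white [ 433.47455387 -263.84365884   56.        ]
scene orange block top row 231 306.11170212765956 proj of block top [303.82098875 237.88688359] [305.61774622 271.34535762] 285
```

```bash
cat >> h.py <<'E'
def delta(x,y,z,yaw):
    "shift in tool axes and turn about tool z to reach world pose, tool down, yaw deg"
    from scipy.spatial.transform import Rotation as Ro
    s=env.state();R=Ro.from_euler("xyz",s["tcp_rot"]).as_matrix()
    dy=np.degrees(s["tcp_rot"][2])-yaw
    return (R.T@(np.array([x,y,z])-s["eef_pos"])).round(1),round((dy+180)%360-180,2)
E
python3 -c "
from h import *
for t in((450,230,240,180),(472.6,-148.8,240,196)): print(delta(*t))"
```

```text
(array([-366.2, -276.6,   -6.6]), np.float64(-16.49))
(array([-495.4, -633.4,   -6.3]), np.float64(-32.49))
```

```bash
python3 -m crank '[[-366,-277,-7,-16,70],[-366,-277,-7,-16,70],[-366,-277,-7,-16,70],[-366,-277,-7,-16,70],[-366,-277,-7,-16,70],[-366,-277,-7,-16,70],[-366,-277,-7,-16,70],[-366,-277,-7,-16,70],[-366,-277,-7,-16,70],[-366,-277,-7,-16,70]]'
python3 -c "
from h import *
print(delta(472.6,-148.8,240,196))"
```

```text
t: 0.98
eef_pos: [424.4, 263.3, 240.0]
tcp_rot: [3.141, 0.0, 3.133]
ft_force: [1.7, 0.8, -0.5]
opening: 0.735
grip_force: 0.0
(array([ -51.7, -411.7,   -0. ]), np.float64(-16.48))
```

```bash
python3 -m crank '[[-52,-412,0,-16.5,70],[-52,-412,0,-16.5,70],[-52,-412,0,-16.5,70],[-52,-412,0,-16.5,70],[-52,-412,0,-16.5,70],[-52,-412,0,-16.5,70],[-52,-412,0,-16.5,70],[-52,-412,0,-16.5,70],[-52,-412,0,-16.5,70],[-52,-412,0,-16.5,70]]'
python3 -c "
from h import *
print(delta(472.6,-148.8,200,196))"
```

```text
t: 1.82
eef_pos: [470.8, -140.6, 240.0]
tcp_rot: [3.141, 0.0, -2.862]
ft_force: [1.7, 0.6, 0.2]
opening: 0.739
grip_force: 0.0
(array([ 0.5, -8.4, 40. ]), np.float64(-0.0))
```

```bash
python3 -m crank '[[0.5,-8.4,40,0,70],[0.5,-8.4,40,0,70],[0.5,-8.4,40,0,70]]'
python3 - <<'E'
from h import *
c=env.read_camera("wrist");im=c["img"];cv2.imwrite("pics/w1.png",im)
print(c["pose"][:3,3].round(1))
h=cv2.cvtColor(im,cv2.COLOR_BGR2HSV);m=cv2.inRange(h,(5,150,60),(18,255,255))
cnt=max(cv2.findContours(m,0,2)[0],key=cv2.contourArea);print(cv2.boundingRect(cnt))
for p in([472.6,-148.8,90],[472.6,-148.8,56]):print(proj(c,p).round(1))
ex=np.array([np.cos(np.radians(16)),np.sin(np.radians(16)),0]);ey=np.array([-ex[1],ex[0],0])
for z,a,b in((90,22,12),(56,35,25)):
  q=np.array([proj(c,np.array([472.6,-148.8,z])+i*a*ex+j*b*ey) for i,j in((1,1),(1,-1),(-1,-1),(-1,1))]);cv2.polylines(im,[q.round().astype(int)],True,(0,255,0),1)
cv2.imwrite("pics/w1.png",im)
print(delta(472.6,-148.8,79,196))
E
```

```text
t: 2.07
eef_pos: [472.0, -146.5, 198.9]
tcp_rot: [3.138, -0.003, -2.864]
ft_force: [0.3, 0.5, -0.2]
opening: 0.733
grip_force: 0.0
[ 391.9 -171.1  350.7]
(288, 148, 60, 89)
[319.1 210. ]
[319.2 198. ]
(array([  0.7,  -2.8, 121.2]), np.float64(0.0))
```

View pics/w1.png

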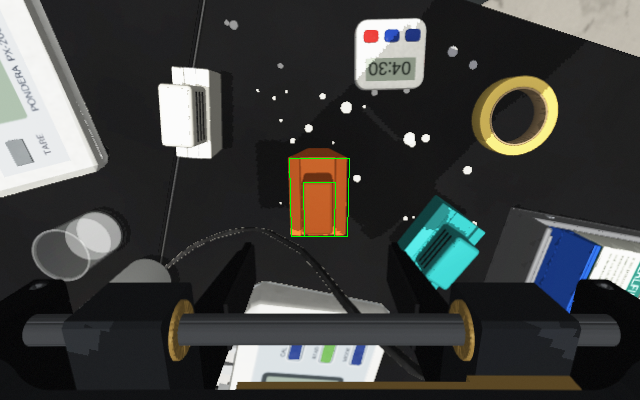

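The wrist view shows the orange wedge at (319,195). Its body top and block match the projected outlines to within about 1 px, and the wedges on both sides are clear. Now I'll descend and grip.

```bash
python3 -m crank '[[0,0,40,0,70],[0,0,80,0,70],[0,0,110,0,70],[0,0,121,0,70],[0,0,121,0,70]]'
python3 -m crank '[[0,0,0,0,0],[0,0,0,0,0],[0,0,0,0,0],[0,0,0,0,0],[0,0,0,0,0],[0,0,0,0,0]]'
```

```text
t: 2.53
eef_pos: [472.7, -145.0, 78.1]
tcp_rot: [3.14, -0.002, -2.86]
ft_force: [-0.4, 1.2, 0.2]
opening: 0.738
grip_force: 0.0
t: 3.03
eef_pos: [473.1, -146.7, 79.5]
tcp_rot: [-3.141, 0.001, -2.862]
ft_force: [-0.2, -1.0, 0.7]
opening: 0.374
grip_force: 0.0
```

```bash
python3 -m crank '[[0,0,0,0,0],[0,0,0,0,0],[0,0,0,0,0],[0,0,0,0,0],[0,0,0,0,0],[0,0,0,0,0]]'
python3 -m crank '[[0,0,-40,0,0],[0,0,-80,0,0],[0,0,-110,0,0],[0,0,-110,0,0]]'
python3 -c "
from h import *
print(delta(500.3,86,190,185),env.state()['eef_pos'])"
```

```text
t: 3.53
eef_pos: [473.0, -146.7, 79.1]
tcp_rot: [-3.142, 0.0, -2.862]
ft_force: [-0.1, 0.7, 4.8]
opening: 0.252
grip_force: 30.0
t: 3.87
eef_pos: [474.6, -147.4, 193.8]
tcp_rot: [-3.137, 0.006, -2.862]
ft_force: [-0.3, 0.3, -1.3]
opening: 0.252
grip_force: 30.0
(array([-89.1, 217.2,   3.2]), np.float64(11.02)) [ 474.56078724 -147.36106424  193.76638622]
```

```bash
python3 -m crank '[[-90,216.5,0,11,0],[-90,216.5,0,11,0],[-90,216.5,0,11,0],[-90,216.5,0,11,0],[-90,216.5,0,11,0],[-90,216.5,0,11,0],[-90,216.5,0,11,0],[-90,216.5,0,11,0],[-90,216.5,0,11,0]]'
python3 - <<'E'
from h import *
cs={n:env.read_camera(n) for n in("scene","top","wrist")};pickle.dump(cs,open("c1.pkl","wb"))
s=env.state();print(s["eef_pos"],s["tcp_rot"],delta(500.3,86,150,185))
w=cs["wrist"]["img"]; cv2.imwrite("pics/w2.png",w)
E
```

```text
t: 4.62
eef_pos: [499.4, 86.0, 188.3]
tcp_rot: [-3.142, -0.001, -3.054]
ft_force: [0.6, -0.6, -0.4]
opening: 0.252
grip_force: 30.0
[499.6666157   85.16812956 188.70808287] [ 3.14157222e+00 -4.30605992e-04 -3.05574288e+00] (array([-0.7,  0.8, 38.7]), np.float64(-0.08))
```

View pics/w2.png

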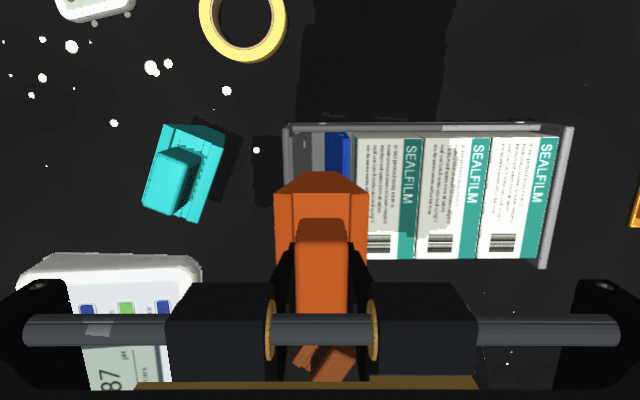

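The wedge is held upright at (320,230) above the gap, parallel to the carrier, whose end wall is at (290,150). I'll lower it with a small bias toward the wall, then look at the force.

```bash
python3 -m crank '[[0,-2,25,0,0],[0,-2,45,0,0],[0,-2,55,0,0],[0,-2,65,0,0],[0,-2,75,0,0],[0,-2,75,0,0],[0,-2,75,0,0]]'
python3 - <<'E'
from h import *
c=env.read_camera("scene");cv2.imwrite("pics/s2.png",cv2.resize(c["img"][110:230,180:340],None,fx=4.5,fy=4.5,interpolation=cv2.INTER_CUBIC))
s=env.state();print(s["eef_pos"],s["ft_force"],delta(500.3,86,89,185))
E
```

```text
t: 5.35
eef_pos: [500.0, 84.1, 113.9]
tcp_rot: [3.141, -0.0, -3.054]
ft_force: [-0.3, 0.5, 0.0]
opening: 0.249
grip_force: 30.0
[500.20422014  84.24493089 114.36278639] [ 0.73500875  0.29494062 -1.64191116] (array([-0.2,  1.7, 25.4]), np.float64(0.0))
```

View pics/s2.png

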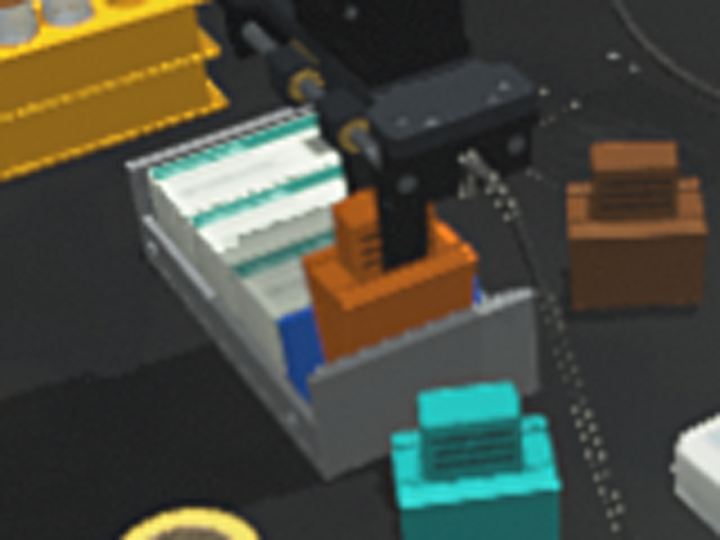

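The orange wedge (crop ~390,280) has its foot inside the gap, between the blue plate and the end wall. The force is near zero. Next I'll centre it and press in small steps.

```bash
python3 -m crank '[[0,1.5,3,0,0],[0,1.5,6,0,0],[0,1.5,9,0,0],[0,1.5,12,0,0],[0,1.5,12,0,0]]'
python3 -m crank '[[0,0,2,0,0],[0,0,4,0,0],[0,0,6,0,0],[0,0,6,0,0]]'
```

```text
t: 5.82
eef_pos: [499.7, 85.8, 101.5]
tcp_rot: [3.142, -0.0, -3.054]
ft_force: [0.4, -0.4, -0.8]
opening: 0.253
grip_force: 30.0
t: 6.15
eef_pos: [499.8, 85.7, 95.6]
tcp_rot: [3.142, -0.0, -3.054]
ft_force: [1.2, -1.4, -1.4]
opening: 0.25
grip_force: 30.0
```

```bash
python3 -m crank '[[0,0,1.5,0,0],[0,0,3,0,0],[0,0,4,0,0],[0,0,4,0,0]]'
python3 -m crank '[[0,0,1,0,0],[0,0,2,0,0],[0,0,2,0,0]]'
```

```text
t: 6.48
eef_pos: [499.9, 86.0, 92.0]
tcp_rot: [3.141, 0.0, -3.054]
ft_force: [-0.6, 0.3, 1.3]
opening: 0.251
grip_force: 30.0
t: 6.73
eef_pos: [500.0, 86.4, 90.3]
tcp_rot: [3.141, 0.001, -3.054]
ft_force: [0.1, 5.1, 6.0]
opening: 0.249
grip_force: 30.0
```

```bash
python3 -m crank '[[0,0,1,0,0],[0,0,2,0,0],[0,0,2,0,0]]'
```

```text
t: 6.98
eef_pos: [500.1, 86.6, 89.4]
tcp_rot: [3.141, 0.002, -3.054]
ft_force: [-3.8, 7.1, 22.5]
opening: 0.251
grip_force: 30.0
```

```bash
python3 -m crank '[[0,0,0.6,0,0],[0,0,0.6,0,0],[0,0,0.6,0,0]]'
python3 - <<'E'
from h import *
c=env.read_camera("scene");pickle.dump(c,open("c3.pkl","wb"));print(env.state()["ft_force"],env.state()["eef_pos"])
cv2.imwrite("pics/s3.png",cv2.resize(c["img"][110:230,180:340],None,fx=4.5,fy=4.5,interpolation=cv2.INTER_CUBIC))
E
```

```text
t: 7.23
eef_pos: [500.2, 86.6, 89.4]
tcp_rot: [3.141, 0.003, -3.054]
ft_force: [-6.4, 5.6, 30.5]
opening: 0.249
grip_force: 30.0
[-5.65004914  6.7144892  30.74491947] [500.1559932   86.62294172  89.36737221]
```

View pics/s3.png

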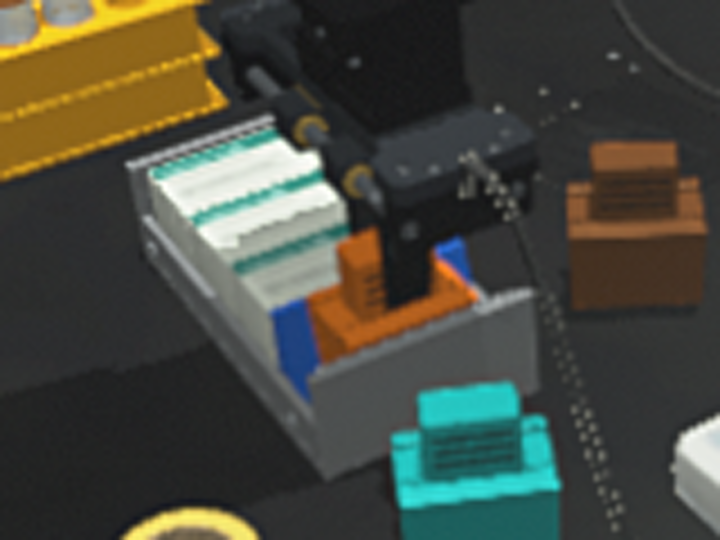

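The wedge is home: its body top is about level with the wall top, the cartons are packed tight, and extra force (30 N) moved nothing. Now I'll ease off, release and retreat straight up.

```bash
python3 -m crank '[[0,0,-1.5,0,0],[0,0,-1.5,0,0],[0,0,-1.5,0,60],[0,0,-1.5,0,60],[0,0,-1.5,0,60],[0,0,-1.5,0,60],[0,0,-1.5,0,60],[0,0,-1.5,0,60]]'
python3 -m crank '[[0,0,-15,0,60],[0,0,-45,0,60],[0,0,-80,0,60],[0,0,-120,0,60],[0,0,-150,0,60],[0,0,-150,0,60],[0,0,-150,0,60]]'
python3 - <<'E'
from h import *
c=env.read_camera("wrist");cv2.imwrite("pics/w4.png",c["img"])
c=env.read_camera("scene");b=pickle.load(open("c3.pkl","rb"))["img"]
f=lambda i:[(lambda r:(r[0],r[1],r[2]))(cv2.connectedComponentsWithStats(cv2.inRange(cv2.cvtColor(i,cv2.COLOR_BGR2HSV),(5,200,100),(15,255,255))[150:200,230:300])[3][1:].round(1)) if 0 else cv2.boundingRect(cv2.inRange(cv2.cvtColor(i,cv2.COLOR_BGR2HSV),(5,170,100),(18,255,255))[150:200,240:300])]
print(f(b),f(c["img"]))
E
```

```text
t: 7.95
eef_pos: [499.7, 85.7, 88.7]
tcp_rot: [3.142, -0.0, -3.054]
ft_force: [0.7, 0.2, -0.0]
opening: 0.603
grip_force: 0.0
t: 8.53
eef_pos: [500.1, 85.8, 240.2]
tcp_rot: [-3.142, 0.003, -3.054]
ft_force: [-0.1, -0.6, -0.2]
opening: 0.631
grip_force: 0.0
[(9, 11, 37, 29)] [(9, 9, 37, 31)]
```

View pics/w4.png

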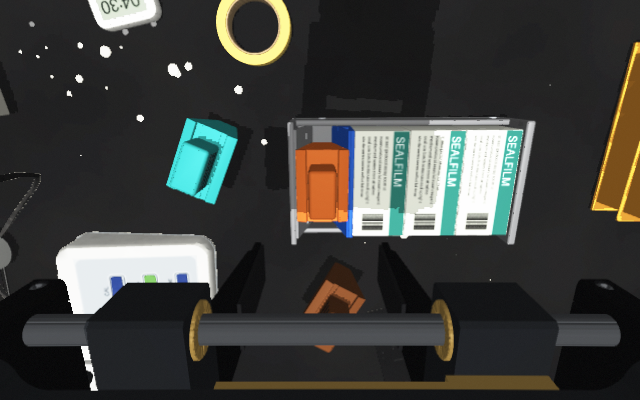

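The orange wedge (322,190) sits upright and centred between the wall and the blue plate. The cartons are tight against the far wall, and the gripper is clear of everything.

```bash
python3 -c "
from cell import env
print(env.job_done())"
```

```text
the job is handed in; nothing more can be done
None
```

I pressed the orange wedge into the gap to its hard stop at about 30 N (22 N was suggested), let go and handed the job in at about 8.6 s; the cartons look packed tight, I never touched the white wedge, and no verdict came back.

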